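# Turn over the coated steel coupon for sampling

## Task

Two steel test coupons lie on the dark-topped bench riser; one still shows its blue coated face. Slide that one out over the riser's front edge (the long edge with the aluminium strip, on the robot's left) so that about a third of it overhangs, get under the overhanging end and turn it over, so that it ends lying flat and wholly on the riser with its bare steel face up. Do not let it fall off the riser, and leave the coupon that already shows bare steel where it is.

Things in the scene. Friction and masses are not known exactly. Their poses are not given: they have to be found in the camera images.
- blue_coupon: the coupon to turn over: loose flat steel plate, 80 long (its x) x 60 wide (y) x 6 mm thick, about 0.2 kg, one face blue, the other bare steel. Origin at the centre of the bare face; z points out through the blue face: up at the start (blue up), down at the end. At the start its x lies within 12 degrees of riser_edge's x.
- bare_coupon: bystander: a like coupon already lying on the riser with bare steel up, 80 (x) x 60 (y) x 6 mm, origin at the centre of its underside, z up. It lies beside the blue one, nearer to or farther from the robot, their centres at least 125 mm apart along the riser's edge. Leave it alone.
- riser_edge (a point): middle of the riser's upper front edge, at top height. x points from the edge over the top (to the robot's right, about -y), y along the edge, z up: the level top spans x 0 to 220, y -160 to +160 mm. Outside the edge all is free down to the bench, 100 mm below. A coupon raised at its overhanging end pivots on its far edge with little sliding (rubber); past upright it falls over inwards.
- riser: fixed bench riser, 220 deep (x) x 320 wide (y) x 100 mm high, turned so that its front faces the robot's left (+y): dark rubber top board 14 mm thick with an aluminium strip, 10 mm wide and flush, along its front edge; blue panels. Origin at the centre of its underside. Only the coupons lie on it; crucible tray, jar and crucible, under 110 mm tall, stand well off.
Not all that is in view belongs to the job. What is shaped like the blue_coupon but orange or yellow is not meant.

How it is judged:
By the outcome, as a careful person would: the job done as asked, in the order asked, and still so for the second after the job is handed in, with the robot touching nothing.
It also fails if it takes over 48 s, if anything falls off the work surface, if the arm or the gripper's body presses on something with over 40 N, if the wrist force passes 120 N, or if a joint passes its speed limit or range.

## Robot

A 6-joint arm with a two-finger parallel gripper is mounted at the origin on the work surface. World frame = base frame: x ahead of the robot, y to its left, z up, the work surface at z = 0. Lengths are in m, angles in rad, forces in N, time in s.
With the tool pointing down it reaches from about 0.275 to 0.75 m from the base axis. Payload 10.2 kg.
Tool frame: the origin (TCP) lies at the very end of the fingers, on their centre line; the grasp point (between the pads) lies 19 mm behind it; z points along the fingers, y is the direction in which the jaws open and shut (so a half turn about z gives the same grasp; the last joint's range is limited). The gripper opens to 85 mm and grips with 20 to 120 N. Pads are 22 mm wide; open, the fingers measure 114 mm over their backs; the gripper's body (76 mm by 85 mm) begins 54 mm behind the grasp point. The pads swing forward as they close: fully open they stand 13 mm farther back than shut.
Start: joints at [0.891, 0.313, 1.498, -0, 1.331, -0.223], TCP at [0.232, 0.471, 0.231] pointing down, gripper open.
Joint ranges: [-2.94, 2.94], [-0.97, 2.17], [0.19, 2.56], [-1.23, 4.37], [0.02, 3.11], [-2.88, 2.88]. Speed limits (rad/s): [2.39, 2.39, 3.01, 3.14, 3.14, 3.14].

## Interface

Orientations are given as a unit quaternion [w, x, y, z].
In Python, from plant import manip, get_image, camera_info gives the robot as it stands.
- The arm moves only by the shell command python3 -m pendant 'ROWS'. ROWS is JSON, a list of rows, each an object with "dp": the shift along the tool's x, y, z in m, a list of three; "delta_rot": the turn, a rotation vector about the tool's x, y, z in degrees, a list of three; "hand": the gripper command: -1 is fully open, 1 is shut, values between are in proportion. A call has 1 to 20 rows; each row shifts and turns the commanded pose from where the row before left it, along the tool's axes as they then stand; what a row does not reach is not made up. A row lasts 1/10 s, in which the tool goes at most 50 mm and 8.59 degrees, less where a joint would pass 70% of its speed; a pose out of reach is approached as far as the arm can. A call is refused whole if a number of a shift passes 0.05 or a number of a turn 8.59, either way. A call with a gripper value outside its range is refused whole. The fingers move at their own pace and stop on an object; the grip force is fixed at half the most. Time passes only in rows, so rows that do not move let the fingers close. It gives the time, the measured TCP pose, the force and the opening at its end, in the units of the state.
- manip.observe(): the state, without advancing time (a new reading comes with each control period).
- get_image(name): name is "side" or "top"; returns the picture (420x560x3 uint8, blue, green, red); there is no depth.
- camera_info(name): a dict with "K" (3x3 intrinsics, pixels), "eye" and "orientation" of the camera in the world. Camera axes: x right, y up, looking along -z (the intrinsics and any distortion apply to the point x, -y, -z); pixel columns grow to the right and rows downward; lengths in m; the calibration is good to about 2 mm. A picture is of the moment at which its call begins. camera_info takes no time and is no camera call.
- manip.finish_job(): hands the job in, once; it reports no verdict.
The state is a dict: "t": time; "qpos": joint angles; "joint_velocities": joint speeds; "joint_torque": joint torques, N m; "ee_pos": TCP position; "eef_rot": TCP orientation; "contact_force": force on the tool from outside, world axes, zero at the start; "ft_torque": the same for the moment, N m; "opening": finger opening in m.
Only numpy, scipy, OpenCV 4.12 (cv2) and the standard library are available. Lean on these libraries where they do the work, as an engineer would, in place of code of your own. Each camera call takes 0.05 s, during which the arm holds its last target.

## Working session

There is one attempt and no reset: what is moved stays moved. The work goes in short steps, Python scripts to look and compute and a shell command to move; the robot and the scene stay as the last step left them, time stands still between calls to the robot, and variables do not carry over. Pictures are saved under pics/ and viewed, and the job is handed in when it is done.

```bash
ls; mkdir -p pics
python3 - <<'E'
from plant import manip,get_image,camera_info
import cv2
for n in("side","top"):
    cv2.imwrite(f"pics/{n}0.png",get_image(n)); c=camera_info(n); print(n,c)
s=manip.observe(); print(s)
E
```

```text
pics
side {'K': array([[388.55878862,   0.        , 275.51482014],
       [  0.        , 388.55878862, 206.65522622],
       [  0.        ,   0.        ,   1.        ]]), 'eye': array([ 0.13522476, -0.36292165,  0.55423953]), 'orientation': array([ 0.84396832,  0.40320515, -0.14319635, -0.32347779])}
top {'K': array([[440.05980384,   0.        , 275.65240311],
       [  0.        , 440.05980384, 212.67988526],
       [  0.        ,   0.        ,   1.        ]]), 'eye': array([0.43620584, 0.03651186, 0.85775133]), 'orientation': array([-0.70568387, -0.04268072,  0.02639426,  0.70674746])}
{'t': 0.1, 'qpos': array([ 8.90608196e-01,  3.13426993e-01,  1.49835724e+00, -3.65399583e-06,
        1.33100418e+00, -2.23439855e-01]), 'joint_velocities': array([ 1.49380267e-04,  2.40355197e-05, -7.48891487e-04, -3.46427145e-04,
       -1.26021204e-03, -3.05287838e-04]), 'joint_torque': array([ 3.56729652e-03, -4.12894499e+01, -2.60139298e+01, -2.56218266e-05,
        3.00120810e-03,  2.08561181e-05]), 'ee_pos': array([0.23142488, 0.47098565, 0.2307769 ]), 'eef_rot': array([-2.59437973e-04,  2.26393712e-01,  9.74035692e-01, -5.38663547e-04]), 'contact_force': array([ 0.36561567,  0.29227659, -0.14903065]), 'ft_torque': array([ 0.01810238, -0.00682106,  0.01189943]), 'opening': 0.08572431322901626}
```

View pics/side0.png

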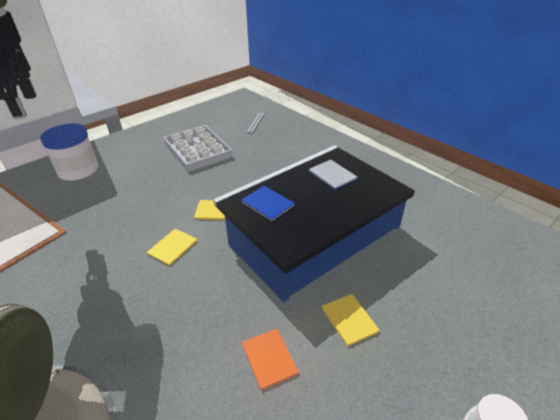

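View pics/top0.png

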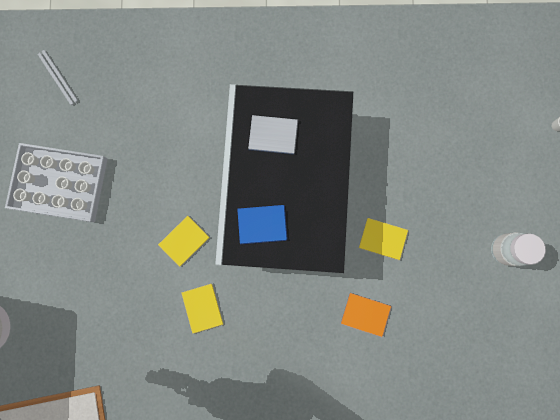

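The only blue coupon-shaped thing on the riser is at side (268,203) and top (262,224). The bare one is at top (273,134). The yellow and orange plates lie on the bench, so they are not the target. Next I'll measure the corners and confirm on an enlarged crop.

```bash
cat > h.py <<'E'
import numpy as np, cv2
from plant import manip,get_image,camera_info
from scipy.spatial.transform import Rotation as R
def cam(n):
    c=camera_info(n); q=c['orientation']; return c['K'],np.array(c['eye']),R.from_quat([q[1],q[2],q[3],q[0]]).as_matrix()
def ray(n,p):
    K,e,M=cam(n); u=np.linalg.inv(K)@[p[0],p[1],1]; d=M@(u*[1,-1,-1]); return e,d/np.linalg.norm(d)
def onz(n,p,z):
    e,d=ray(n,p); return e+d*(z-e[2])/d[2]
def tri(p1,p2):
    a,d=ray('side',p1); b,f=ray('top',p2)
    s=np.linalg.lstsq(np.c_[d,-f],b-a,rcond=None)[0]; P,Q=a+d*s[0],b+f*s[1]
    return (P+Q)/2,np.linalg.norm(P-Q)
def proj(n,X):
    K,e,M=cam(n); v=M.T@(np.asarray(X)-e)*[1,-1,-1]; v=K@v; return v[:2]/v[2]
def quad(m):
    cs,_=cv2.findContours(m,cv2.RETR_EXTERNAL,cv2.CHAIN_APPROX_NONE); c=max(cs,key=cv2.contourArea)
    M=cv2.moments(c); cen=(M['m10']/M['m00'],M['m01']/M['m00'])
    h=cv2.convexHull(c)
    return cen,cv2.contourArea(c),cv2.minEnclosingTriangle(h) is not None and cv2.approxPolyN(c,4).reshape(-1,2)
E
python3 - <<'E'
from h import *
I={n:cv2.imread(f'pics/{n}0.png') for n in('side','top')}
C={}
for n in I:
    h=cv2.cvtColor(I[n],cv2.COLOR_BGR2HSV)
    m=cv2.inRange(h,(100,150,110),(125,255,255))
    b=np.zeros_like(m); 
    if n=='side': b[180:222,236:300]=1
    else: b[195:250,230:295]=1
    C[n,'blue']=quad(m*b)
    g=cv2.inRange(h,(0,0,120),(180,80,255)); b=np.zeros_like(m)
    if n=='side': b[155:190,305:360]=1
    else: b[110:158,243:303]=1
    C[n,'bare']=quad(g*b)
for k in C: print(k,np.round(C[k][0],1),C[k][1],np.round(C[k][2],1).tolist())
for o in('blue','bare'):
    print(o,*tri(C['side',o][0],C['top',o][0]))
    for n in I: print(n,np.round([onz(n,p,.106) for p in C[n,o][2]],4).tolist(), np.round(onz(n,C[n,o][0],.106),4))
# strip
h=cv2.cvtColor(I['top'],cv2.COLOR_BGR2HSV)
g=cv2.inRange(I['top'],(170,170,170),(255,255,255)); b=np.zeros_like(g); b[75:275,210:240]=1
q=quad(g*b); print(q); print(np.round([onz('top',p,.1) for p in q[2]],4).tolist())
g=cv2.inRange(I['side'],(170,170,170),(255,255,255)); b=np.zeros_like(g); b[140:215,212:345]=1
q=quad(g*b); print(q); print(np.round([onz('side',p,.1) for p in q[2]],4).tolist())
c=np.hstack([cv2.resize(I['side'][130:310,200:430],(400,313)),cv2.resize(I['top'][75:285,180:420],(358,313))])
cv2.imwrite('pics/crop0.png',c)
E
```

```text
('side', 'blue') [267.6 201.6] 850.0 [[295, 203], [271, 219], [240, 199], [264, 185]]
('side', 'bare') [332.5 173.3] 681.0 [[358, 177], [334, 188], [307, 169], [330, 159]]
('top', 'blue') [261.5 223.8] 1589.0 [[286, 240], [239, 243], [237, 208], [284, 204]]
('top', 'bare') [272.5 133.9] 1491.5 [[297, 119], [293, 153], [248, 149], [252, 115]]
blue [0.4917684  0.07774755 0.10257389] 0.0017197074456815923
side [[0.524, 0.0365, 0.106], [0.4622, 0.0326, 0.106], [0.4568, 0.1149, 0.106], [0.5183, 0.1182, 0.106]] [0.4898 0.0739 0.106 ]
top [[0.4631, 0.0362, 0.106], [0.458, 0.1165, 0.106], [0.5182, 0.1204, 0.106], [0.5249, 0.0395, 0.106]] [0.4908 0.0781 0.106 ]
bare [0.65014474 0.05883996 0.10144419] 0.0015506912522810197
side [[0.673, 0.0111, 0.106], [0.6107, 0.0189, 0.106], [0.6191, 0.1005, 0.106], [0.6818, 0.0941, 0.106]] [0.6457 0.0542 0.106 ]
top [[0.6747, 0.0164, 0.106], [0.6141, 0.0236, 0.106], [0.6217, 0.102, 0.106], [0.6825, 0.0953, 0.106]] [0.6483 0.0592 0.106 ]
((224.81117764471057, 175.10978043912175), 835.0, array([[235,  84],
       [221, 264],
       [215, 264],
       [229,  84]], dtype=int32))
[[0.7416, 0.1265, 0.1], [0.4223, 0.1478, 0.1], [0.4223, 0.1581, 0.1], [0.7417, 0.1372, 0.1]]
((330.5195976413458, 172.718695802983), 480.5, array([[344, 169],
       [344, 193],
       [309, 169],
       [330, 160]], dtype=int32))
[[0.6817, 0.0543, 0.1], [0.6191, 0.0002, 0.1], [0.6286, 0.1039, 0.1], [0.6861, 0.0975, 0.1]]
```

View pics/crop0.png

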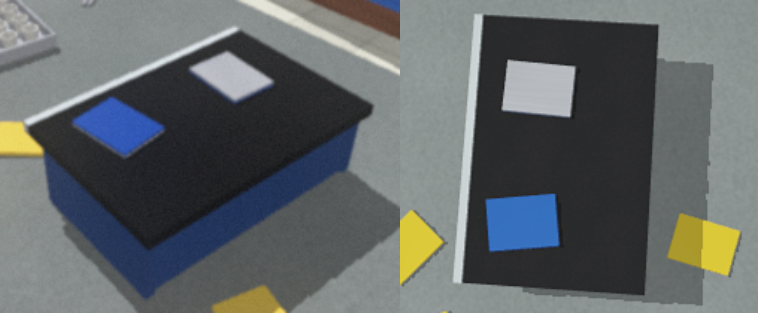

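The crop confirms that the blue-up plate nearest the robot is the target. It measures 80x60 mm with its top at about 0.103–0.106 m, its centre at about (0.490, 0.078), and its x about 8° off the riser's. The plan is to square up the tool, push the plate from behind, then lift from underneath.

```bash
python3 -m pendant '[{"dp":[0,0,0],"delta_rot":[0,0,7.5],"hand":0.5},{"dp":[0,0,0],"delta_rot":[0,0,7.5],"hand":0.5},{"dp":[0,0,0],"delta_rot":[0,0,7.5],"hand":0.5},{"dp":[0,0,0],"delta_rot":[0,0,7.5],"hand":0.5},{"dp":[0,0,0],"delta_rot":[0,0,7.5],"hand":0.5},{"dp":[0,0,0],"delta_rot":[0,0,7.5],"hand":0.5},{"dp":[0,0,0],"delta_rot":[0,0,7.5],"hand":0.5},{"dp":[0,0,0],"delta_rot":[0,0,7.5],"hand":0.5},{"dp":[0,0,0],"delta_rot":[0,0,7.5],"hand":0.5},{"dp":[0,0,0],"delta_rot":[0,0,0],"hand":0.5}]'
```

```text
t: 1.1
ee_pos: [0.2315, 0.4711, 0.231]
eef_rot: [0.0, 0.73, 0.684, -0.0]
contact_force: [0.1, -0.3, -0.3]
opening: 0.0209
```

```bash
python3 -m pendant '[{"dp":[-0.022,0.0147,0],"delta_rot":[0,0,0],"hand":0.5},{"dp":[-0.022,0.0147,0],"delta_rot":[0,0,0],"hand":0.5},{"dp":[-0.022,0.0147,0],"delta_rot":[0,0,0],"hand":0.5},{"dp":[-0.022,0.0147,0],"delta_rot":[0,0,0],"hand":0.5},{"dp":[-0.022,0.0147,0],"delta_rot":[0,0,0],"hand":0.5},{"dp":[-0.022,0.0147,0],"delta_rot":[0,0,0],"hand":0.5},{"dp":[-0.022,0.0147,0],"delta_rot":[0,0,0],"hand":0.5},{"dp":[-0.022,0.0147,0],"delta_rot":[0,0,0],"hand":0.5},{"dp":[-0.022,0.0147,0],"delta_rot":[0,0,0],"hand":0.5},{"dp":[-0.022,0.0147,0],"delta_rot":[0,0,0],"hand":0.5},{"dp":[-0.022,0.0147,0],"delta_rot":[0,0,0],"hand":0.5},{"dp":[-0.022,0.0147,0],"delta_rot":[0,0,0],"hand":0.5},{"dp":[-0.022,0.0147,0],"delta_rot":[0,0,0],"hand":0.5},{"dp":[-0.022,0.0147,0],"delta_rot":[0,0,0],"hand":0.5},{"dp":[-0.022,0.0147,0],"delta_rot":[0,0,0],"hand":0.5},{"dp":[-0.022,0.0147,0],"delta_rot":[0,0,0],"hand":0.5},{"dp":[-0.022,0.0147,0],"delta_rot":[0,0,0],"hand":0.5},{"dp":[-0.022,0.0147,0],"delta_rot":[0,0,0],"hand":0.5},{"dp":[-0.022,0.0147,0],"delta_rot":[0,0,0],"hand":0.5},{"dp":[0,0,0],"delta_rot":[0,0,0],"hand":0.5}]'
```

```text
t: 3.1
ee_pos: [0.4844, 0.034, 0.2309]
eef_rot: [0.0, 0.729, 0.684, -0.0]
contact_force: [-0.4, -0.2, 0.1]
opening: 0.0215
```

Run:
```python
from h import *
for n in("side","top"): cv2.imwrite(f"pics/{n}1.png",get_image(n))
s=manip.observe(); print(s['ee_pos'],s['eef_rot'],s['qpos'].round(2),proj('top',s['ee_pos']))
cv2.imwrite('pics/b1.png',np.hstack([cv2.resize(cv2.imread(f'pics/{n}1.png'),(400,300)) for n in('side','top')]))
```

```text
[0.48331768 0.03611352 0.23098679] [-4.08685418e-04  7.28841024e-01  6.84682815e-01 -1.90746429e-04] [-0.17  0.22  1.61  0.    1.3  -0.11] [286.05103131 222.66258623]
```

View pics/b1.png

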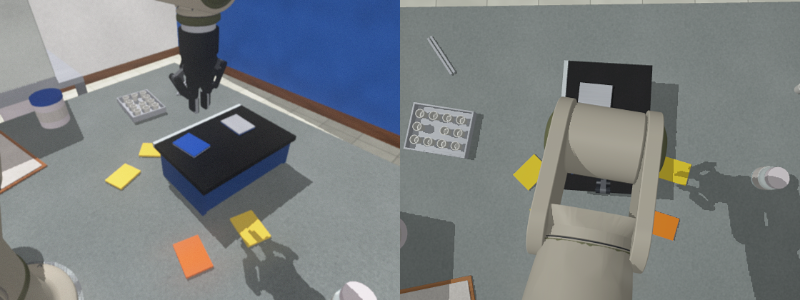

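The gripper stands about 13 cm above the riser at side (200,100), clear of both coupons. I'll move in behind the rear edge of the blue one and come down.

```bash
python3 -m pendant '[{"dp":[-0.0125,0.0055,0],"delta_rot":[0,0,0],"hand":0.5},{"dp":[-0.0125,0.0055,0],"delta_rot":[0,0,0],"hand":0.5},{"dp":[0,0,0.015],"delta_rot":[0,0,0],"hand":0.5},{"dp":[0,0,0.02],"delta_rot":[0,0,0],"hand":0.5},{"dp":[0,0,0.02],"delta_rot":[0,0,0],"hand":0.5},{"dp":[0,0,0.02],"delta_rot":[0,0,0],"hand":0.5},{"dp":[0,0,0.02],"delta_rot":[0,0,0],"hand":0.5},{"dp":[0,0,0.015],"delta_rot":[0,0,0],"hand":0.5},{"dp":[0,0,0.01],"delta_rot":[0,0,0],"hand":0.5},{"dp":[0,0,0],"delta_rot":[0,0,0],"hand":0.5},{"dp":[0,0,0],"delta_rot":[0,0,0],"hand":0.5}]'
```

```text
t: 4.3
ee_pos: [0.4933, 0.0102, 0.1118]
eef_rot: [0.0, 0.729, 0.684, 0.0]
contact_force: [-1.0, 0.2, 0.2]
opening: 0.0213
```

Run:
```python
from h import *
for n in("side",): cv2.imwrite(f"pics/{n}2.png",get_image(n))
I=cv2.imread('pics/side2.png'); cv2.imwrite('pics/c2.png',cv2.resize(I[110:300,180:430],(750,570),interpolation=cv2.INTER_CUBIC))
```

```text
(no output)
```

View pics/c2.png

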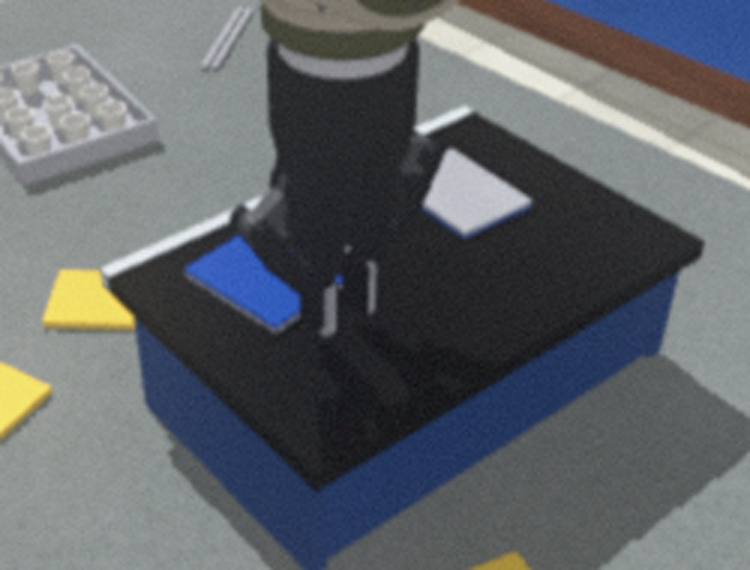

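In the crop, the fingers at (328,310) and (372,285) are behind the rear edge of the blue plate and a few mm above the top. I'll lower them to just above the rubber.

```bash
python3 -m pendant '[{"dp":[0,0,0.003],"delta_rot":[0,0,0],"hand":0.5},{"dp":[0,0,0.003],"delta_rot":[0,0,0],"hand":0.5},{"dp":[0,0,0.002],"delta_rot":[0,0,0],"hand":0.5},{"dp":[0,0,0],"delta_rot":[0,0,0],"hand":0.5},{"dp":[0,0,0],"delta_rot":[0,0,0],"hand":0.5}]'
```

```text
t: 4.85
ee_pos: [0.4929, 0.0105, 0.1033]
eef_rot: [0.0, 0.729, 0.684, 0.0]
contact_force: [0.2, 0.1, -0.1]
opening: 0.0211
```

```bash
python3 -m pendant '[{"dp":[0.005,0,0],"delta_rot":[0,0,0],"hand":0.5},{"dp":[0.005,0,0],"delta_rot":[0,0,0],"hand":0.5},{"dp":[0.005,0,0],"delta_rot":[0,0,0],"hand":0.5},{"dp":[0.005,0,0],"delta_rot":[0,0,0],"hand":0.5},{"dp":[0.005,0,0],"delta_rot":[0,0,0],"hand":0.5},{"dp":[0.005,0,0],"delta_rot":[0,0,0],"hand":0.5},{"dp":[0.005,0,0],"delta_rot":[0,0,0],"hand":0.5},{"dp":[0,0,0],"delta_rot":[0,0,0],"hand":0.5}]'
python3 - <<'E'
from h import *
for n in("side",): cv2.imwrite(f"pics/{n}3.png",get_image(n))
I=cv2.imread('pics/side3.png'); cv2.imwrite('pics/c3.png',cv2.resize(I[110:300,180:430],(750,570),interpolation=cv2.INTER_CUBIC))
E
```

```text
t: 5.65
ee_pos: [0.4952, 0.0461, 0.1033]
eef_rot: [-0.0, 0.729, 0.684, 0.0]
contact_force: [0.1, 0.4, -0.1]
opening: 0.0212
```

View pics/c3.png

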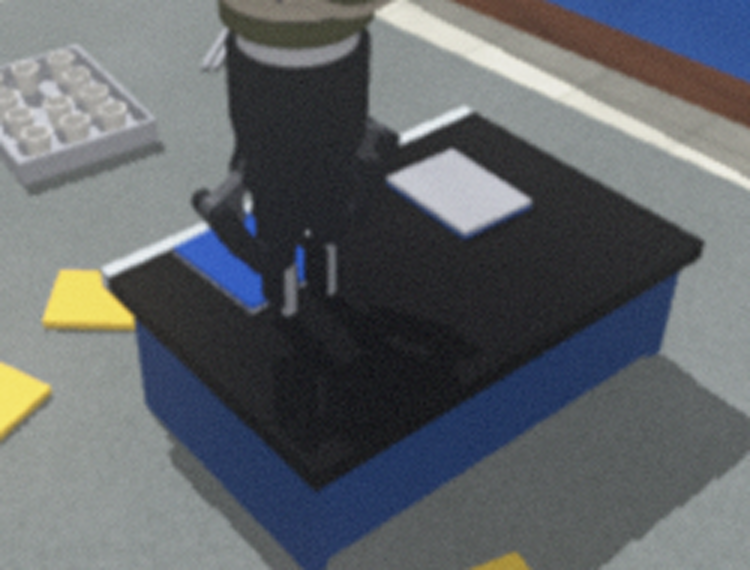

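The plate is being pushed square (its corner went from (277,330) to (252,310)), and the fingers bear on its rear edge. I'll go on.

```bash
python3 -m pendant '[{"dp":[0.005,0,0],"delta_rot":[0,0,0],"hand":0.5},{"dp":[0.005,0,0],"delta_rot":[0,0,0],"hand":0.5},{"dp":[0.005,0,0],"delta_rot":[0,0,0],"hand":0.5},{"dp":[0.005,0,0],"delta_rot":[0,0,0],"hand":0.5},{"dp":[0.005,0,0],"delta_rot":[0,0,0],"hand":0.5},{"dp":[0.005,0,0],"delta_rot":[0,0,0],"hand":0.5},{"dp":[0.003,0,0],"delta_rot":[0,0,0],"hand":0.5},{"dp":[0,0,0],"delta_rot":[0,0,0],"hand":0.5},{"dp":[-0.01,0,0],"delta_rot":[0,0,0],"hand":0.5},{"dp":[-0.02,0,0],"delta_rot":[0,0,0],"hand":0.5},{"dp":[-0.02,0,0],"delta_rot":[0,0,0],"hand":0.5},{"dp":[-0.02,0,0],"delta_rot":[0,0,0],"hand":0.5},{"dp":[-0.02,0,0],"delta_rot":[0,0,0],"hand":0.5},{"dp":[0,0,0],"delta_rot":[0,0,0],"hand":0.5}]'
python3 - <<'E'
from h import *
for n in("side","top"): cv2.imwrite(f"pics/{n}4.png",get_image(n))
I=cv2.imread('pics/side4.png'); J=cv2.imread('pics/top4.png')
cv2.imwrite('pics/c4.png',np.hstack([cv2.resize(I[130:280,200:360],(427,400),interpolation=cv2.INTER_CUBIC),cv2.resize(J[150:290,150:280],(371,400))]))
E
```

```text
t: 7.1
ee_pos: [0.4914, -0.0137, 0.1033]
eef_rot: [0.0, 0.73, 0.683, -0.0]
contact_force: [0.3, 0.8, -0.3]
opening: 0.0217
```

View pics/c4.png

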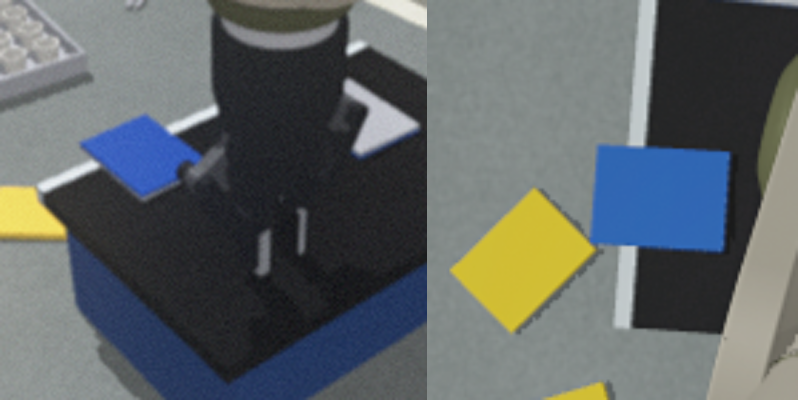

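Run:
```python
from h import *
I=cv2.imread('pics/top4.png'); m=cv2.inRange(cv2.cvtColor(I,cv2.COLOR_BGR2HSV),(100,150,110),(125,255,255)); b=np.zeros_like(m); b[180:255,190:275]=1
c,a,q=quad(m*b); P=np.array([onz('top',p,.106) for p in q]); print(P.round(4).tolist(), onz('top',c,.106).round(4))
d=P[:,1]-(.1581-.0654*(P[:,0]-.4223)); print('overhang',d.round(4))
I=cv2.imread('pics/side4.png'); m=cv2.inRange(cv2.cvtColor(I,cv2.COLOR_BGR2HSV),(100,150,110),(125,255,255)); b=np.zeros_like(m); b[160:210,220:290]=1
c,a,q=quad(m*b); P=np.array([onz('side',p,.106) for p in q]); print(P.round(4).tolist())
```

```text
[[0.5268, 0.0877, 0.106], [0.4665, 0.0926, 0.106], [0.4735, 0.1716, 0.106], [0.5322, 0.1673, 0.106]] [0.4996 0.1299 0.106 ]
overhang [-0.0636 -0.0626  0.0169  0.0164]
[[0.529, 0.0949, 0.106], [0.4662, 0.082, 0.106], [0.4734, 0.1691, 0.106], [0.53, 0.1638, 0.106]]
```

The plate is square to the edge but overhangs only about 17 mm. I need about 10 mm more.

```bash
python3 -m pendant '[{"dp":[0.02,0,0],"delta_rot":[0,0,0],"hand":0.5},{"dp":[0.02,0,0],"delta_rot":[0,0,0],"hand":0.5},{"dp":[0.02,0,0],"delta_rot":[0,0,0],"hand":0.5},{"dp":[0.02,0,0],"delta_rot":[0,0,0],"hand":0.5},{"dp":[0.008,0,0],"delta_rot":[0,0,0],"hand":0.5},{"dp":[0.005,0,0],"delta_rot":[0,0,0],"hand":0.5},{"dp":[0.005,0,0],"delta_rot":[0,0,0],"hand":0.5},{"dp":[0.005,0,0],"delta_rot":[0,0,0],"hand":0.5},{"dp":[0,0,0],"delta_rot":[0,0,0],"hand":0.5},{"dp":[0,0,0],"delta_rot":[0,0,0],"hand":0.5}]'
```

```text
t: 8.2
ee_pos: [0.4981, 0.0912, 0.1033]
eef_rot: [-0.0, 0.729, 0.684, 0.0]
contact_force: [-0.2, -1.0, 0.5]
opening: 0.0213
```

```bash
python3 -m pendant '[{"dp":[-0.01,0,0],"delta_rot":[0,0,0],"hand":0.5},{"dp":[-0.01,0,0],"delta_rot":[0,0,0],"hand":0.5},{"dp":[0,0,-0.025],"delta_rot":[0,0,0],"hand":0.5},{"dp":[0,0,-0.025],"delta_rot":[0,0,0],"hand":0.5},{"dp":[0,0,-0.025],"delta_rot":[0,0,0],"hand":0.5},{"dp":[0,0,-0.025],"delta_rot":[0,0,0],"hand":0.5},{"dp":[0,0,-0.025],"delta_rot":[0,0,0],"hand":0.5},{"dp":[0,0,-0.025],"delta_rot":[0,0,0],"hand":0.5},{"dp":[0.025,0,0],"delta_rot":[0,0,0],"hand":0.5},{"dp":[0.025,0,0],"delta_rot":[0,0,0],"hand":0.5},{"dp":[0.025,0,0],"delta_rot":[0,0,0],"hand":0.5},{"dp":[0.025,0,0],"delta_rot":[0,0,0],"hand":0.5},{"dp":[0.025,0,0],"delta_rot":[0,0,0],"hand":0.5},{"dp":[0.025,0,0],"delta_rot":[0,0,0],"hand":0.5},{"dp":[0.025,0,0],"delta_rot":[0,0,0],"hand":0.5},{"dp":[0.025,0,0],"delta_rot":[0,0,0],"hand":0.5},{"dp":[0,0,0],"delta_rot":[0,0,0],"hand":0.5}]'
python3 - <<'E'
from h import *
for n in("side","top"): cv2.imwrite(f"pics/{n}5.png",get_image(n))
print(manip.observe()['qpos'])
cv2.imwrite('pics/b5.png',np.hstack([cv2.resize(cv2.imread(f'pics/{n}5.png'),(400,300)) for n in('side','top')]))
E
```

```text
t: 9.9
ee_pos: [0.5097, 0.2721, 0.2529]
eef_rot: [-0.0, 0.729, 0.685, -0.0]
contact_force: [-0.1, -0.3, 0.3]
opening: 0.0212
[ 2.84463978e-01  4.15557972e-01  1.29636308e+00 -3.47570371e-04
  1.43023655e+00  3.48596123e-01]
```

View pics/b5.png

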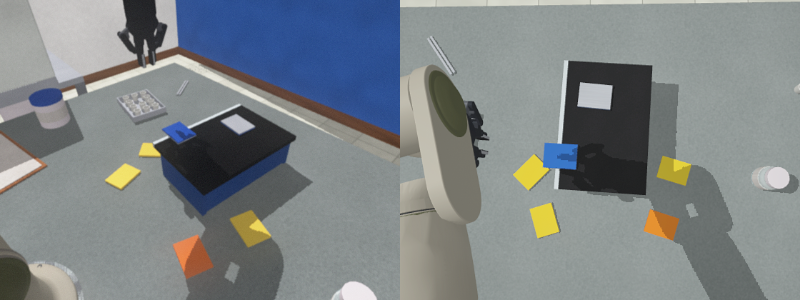

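The overhang is now clearly visible: blue is at top (560,156) of the composite, and the gripper is off to the left. I'll measure it and start the tilt.

```bash
python3 - <<'E'
from h import *
for n,r in(('top',(195,245,195,260)),('side',(165,205,222,280))):
    I=cv2.imread(f'pics/{n}5.png'); m=cv2.inRange(cv2.cvtColor(I,cv2.COLOR_BGR2HSV),(95,100,35),(130,255,255)); b=np.zeros_like(m); b[r[0]:r[1],r[2]:r[3]]=1
    m=cv2.morphologyEx(m*b,cv2.MORPH_CLOSE,np.ones((5,5)))
    c,a,q=quad(m); P=np.array([onz(n,p,.106) for p in q]); print(q.tolist(),P.round(4).tolist(), onz(n,c,.106).round(4))
    print('overhang',(P[:,1]-(.1581-.0654*(P[:,0]-.4223))).round(4))
E
python3 -m pendant '[{"dp":[0,0,0],"delta_rot":[0,-7.5,0],"hand":0.5},{"dp":[0,0,0],"delta_rot":[0,-7.5,0],"hand":0.5},{"dp":[0,0,0],"delta_rot":[0,-7.5,0],"hand":0.5},{"dp":[0,0,0],"delta_rot":[0,-7.5,0],"hand":0.5},{"dp":[0,0,0],"delta_rot":[0,-7.5,0],"hand":0.5},{"dp":[0,0,0],"delta_rot":[0,-7.5,0],"hand":0.5},{"dp":[0,0,0],"delta_rot":[0,0,0],"hand":0.5},{"dp":[0,0,0],"delta_rot":[0,0,0],"hand":0.5}]'
python3 - <<'E'
from h import *
print(manip.observe()['qpos'])
E
```

```text
[[249, 201], [246, 238], [199, 233], [202, 199]] [[0.5303, 0.0998, 0.106], [0.4666, 0.1046, 0.106], [0.4752, 0.1854, 0.106], [0.534, 0.1812, 0.106]] [0.5008 0.1419 0.106 ]
overhang [-0.0513 -0.0506  0.0308  0.0304]
[[277, 187], [249, 201], [226, 180], [250, 170]] [[0.5325, 0.096, 0.106], [0.4654, 0.0987, 0.106], [0.4736, 0.1828, 0.106], [0.5308, 0.178, 0.106]] [0.4993 0.137  0.106 ]
overhang [-0.0549 -0.0566  0.0281  0.027 ]
t: 10.8
ee_pos: [0.51, 0.2701, 0.2531]
eef_rot: [0.261, 0.674, 0.632, -0.278]
contact_force: [0.1, 0.5, 0.2]
opening: 0.0214
[ 0.54171115  0.72545511  0.98900555 -0.65133979  1.87208556  0.55194342]
```

```bash
python3 -m pendant '[{"dp":[0,0,0],"delta_rot":[0,-7.5,0],"hand":0.5},{"dp":[0,0,0],"delta_rot":[0,-7.5,0],"hand":0.5},{"dp":[0,0,0],"delta_rot":[0,0,0],"hand":0.5},{"dp":[0,0,0],"delta_rot":[0,0,0],"hand":0.5}]'
python3 - <<'E'
from h import *
s=manip.observe()
print(s['qpos'].round(3)); q=s['eef_rot']; print(R.from_quat([q[1],q[2],q[3],q[0]]).as_matrix().round(3))
for n in("side","top"): cv2.imwrite(f"pics/{n}6.png",get_image(n))
cv2.imwrite('pics/b6.png',np.hstack([cv2.resize(cv2.imread(f'pics/{n}6.png'),(400,300)) for n in('side','top')]))
E
```

```text
t: 11.2
ee_pos: [0.5101, 0.2702, 0.2539]
eef_rot: [0.341, 0.633, 0.593, -0.363]
contact_force: [1.1, 0.8, -0.0]
opening: 0.0213
[ 0.589  0.835  0.926 -0.856  2.005  0.538]
[[ 0.033  0.998 -0.056]
 [ 0.503 -0.065 -0.862]
 [-0.863  0.001 -0.505]]
```

View pics/b6.png

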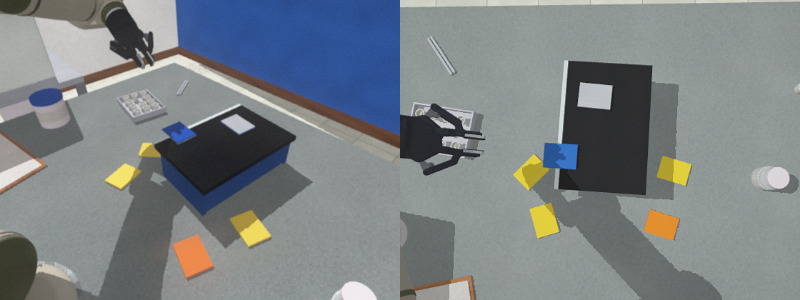

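```bash
python3 -m pendant '[{"dp":[0.0126,0,0.0073],"delta_rot":[0,0,0],"hand":0.5},{"dp":[0.0126,0,0.0073],"delta_rot":[0,0,0],"hand":0.5},{"dp":[0.0126,0,0.0073],"delta_rot":[0,0,0],"hand":0.5},{"dp":[0.0126,0,0.0073],"delta_rot":[0,0,0],"hand":0.5},{"dp":[0.0126,0,0.0073],"delta_rot":[0,0,0],"hand":0.5},{"dp":[0.0126,0,0.0073],"delta_rot":[0,0,0],"hand":0.5},{"dp":[0.0126,0,0.0073],"delta_rot":[0,0,0],"hand":0.5},{"dp":[0.0126,0,0.0073],"delta_rot":[0,0,0],"hand":0.5},{"dp":[0.0126,0,0.0073],"delta_rot":[0,0,0],"hand":0.5},{"dp":[0.0126,0,0.0073],"delta_rot":[0,0,0],"hand":0.5},{"dp":[0.0126,0,0.0073],"delta_rot":[0,0,0],"hand":0.5},{"dp":[0.0126,0,0.0073],"delta_rot":[0,0,0],"hand":0.5},{"dp":[0,0,0],"delta_rot":[0,0,0],"hand":0.5},{"dp":[0,0,0],"delta_rot":[0,0,0],"hand":0.5}]'
python3 - <<'E'
from h import *
print(manip.observe()['qpos'].round(3))
for n in("side","top"): cv2.imwrite(f"pics/{n}7.png",get_image(n))
cv2.imwrite('pics/b7.png',np.hstack([cv2.resize(cv2.imread(f'pics/{n}7.png'),(400,300)) for n in('side','top')]))
E
```

```text
t: 12.7
ee_pos: [0.5097, 0.2707, 0.0786]
eef_rot: [0.342, 0.632, 0.592, -0.365]
contact_force: [1.0, -0.5, 1.1]
opening: 0.0212
[ 0.591  1.03   1.03  -0.784  1.804  0.768]
```

View pics/b7.png

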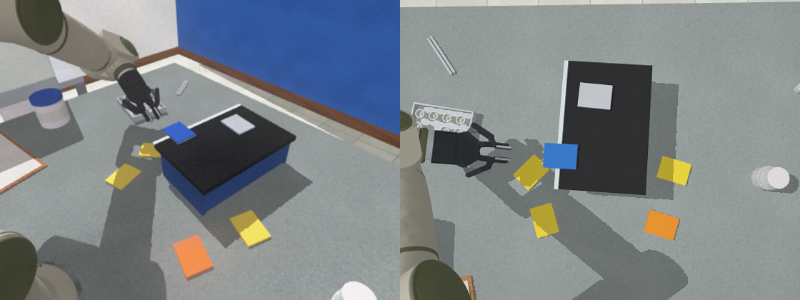

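The gripper is low and clear of the tray, and points in at the overhanging end. I'll go in underneath.

```bash
python3 -m pendant '[{"dp":[-0.006,0,0.0104],"delta_rot":[0,0,0],"hand":0.5},{"dp":[-0.006,0,0.0104],"delta_rot":[0,0,0],"hand":0.5},{"dp":[-0.006,0,0.0104],"delta_rot":[0,0,0],"hand":0.5},{"dp":[-0.006,0,0.0104],"delta_rot":[0,0,0],"hand":0.5},{"dp":[-0.006,0,0.0104],"delta_rot":[0,0,0],"hand":0.5},{"dp":[-0.006,0,0.0104],"delta_rot":[0,0,0],"hand":0.5},{"dp":[-0.006,0,0.0104],"delta_rot":[0,0,0],"hand":0.5},{"dp":[-0.006,0,0.0104],"delta_rot":[0,0,0],"hand":0.5},{"dp":[0,0,0],"delta_rot":[0,0,0],"hand":0.5},{"dp":[0,0,0],"delta_rot":[0,0,0],"hand":0.5}]'
python3 - <<'E'
from h import *
print(manip.observe()['qpos'].round(3))
for n in("side","top"): cv2.imwrite(f"pics/{n}8.png",get_image(n))
I=cv2.imread('pics/side8.png'); J=cv2.imread('pics/top8.png')
cv2.imwrite('pics/c8.png',np.hstack([cv2.resize(I[110:260,170:330],(427,400),interpolation=cv2.INTER_CUBIC),cv2.resize(J[150:290,150:280],(371,400))]))
E
```

```text
t: 13.8
ee_pos: [0.5037, 0.1752, 0.0791]
eef_rot: [0.342, 0.632, 0.592, -0.364]
contact_force: [0.4, 0.9, -0.2]
opening: 0.0213
[ 0.473  0.901  1.304 -0.841  1.631  0.806]
```

View pics/c8.png

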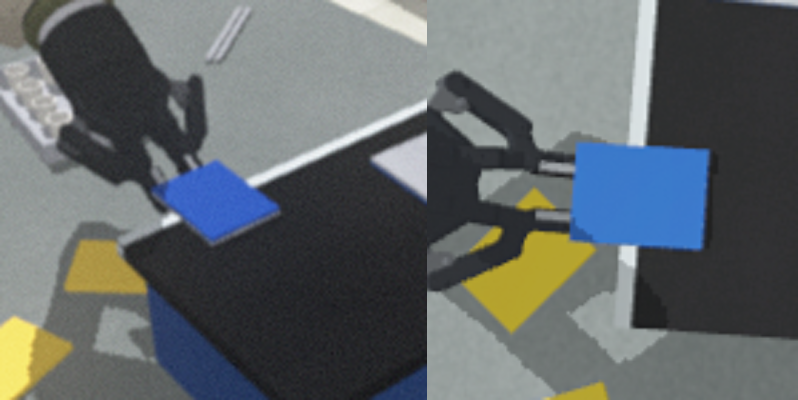

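Both fingertips are under the overhanging end and centred on it (crop, top (555,190)). I'll begin the lift.

```bash
python3 -m pendant '[{"dp":[-0.0043,0,-0.0025],"delta_rot":[0,0,0],"hand":0.5},{"dp":[-0.0043,0,-0.0025],"delta_rot":[0,0,0],"hand":0.5},{"dp":[-0.0043,0,-0.0025],"delta_rot":[0,0,0],"hand":0.5},{"dp":[-0.0043,0,-0.0025],"delta_rot":[0,0,0],"hand":0.5},{"dp":[-0.0053,0,-0.0005],"delta_rot":[0,0,0],"hand":0.5},{"dp":[-0.0053,0,-0.0005],"delta_rot":[0,0,0],"hand":0.5},{"dp":[-0.0053,0,-0.0005],"delta_rot":[0,0,0],"hand":0.5},{"dp":[-0.0053,0,-0.0005],"delta_rot":[0,0,0],"hand":0.5},{"dp":[-0.0053,0,-0.0005],"delta_rot":[0,0,0],"hand":0.5},{"dp":[0,0,0],"delta_rot":[0,0,0],"hand":0.5}]'
python3 - <<'E'
from h import *
for n in("side","top"): cv2.imwrite(f"pics/{n}9.png",get_image(n))
I=cv2.imread('pics/side9.png'); J=cv2.imread('pics/top9.png')
cv2.imwrite('pics/c9.png',np.hstack([cv2.resize(I[110:260,170:330],(427,400),interpolation=cv2.INTER_CUBIC),cv2.resize(J[150:290,150:280],(371,400))]))
E
```

```text
t: 14.9
ee_pos: [0.5029, 0.1636, 0.1233]
eef_rot: [0.342, 0.632, 0.592, -0.364]
contact_force: [-0.5, 0.6, -0.5]
opening: 0.0211
```

View pics/c9.png

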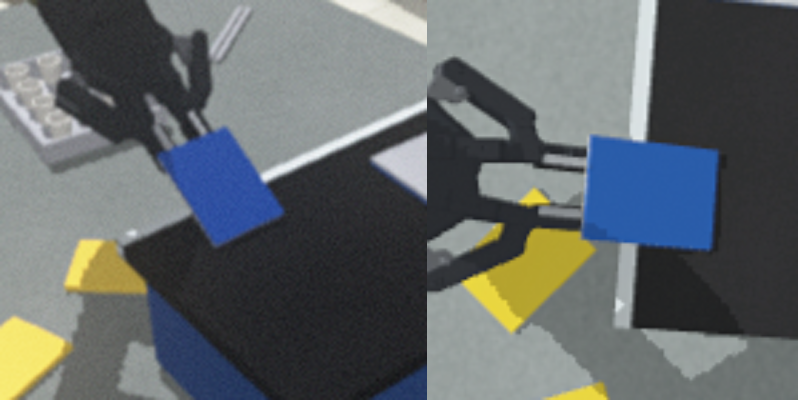

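The plate is tilted about 25–30° on its far edge, with little sliding. I'll follow the arc.

```bash
python3 -m pendant '[{"dp":[-0.0057,0,0.0007],"delta_rot":[0,0,0],"hand":0.5},{"dp":[-0.0057,0,0.0007],"delta_rot":[0,0,0],"hand":0.5},{"dp":[-0.0057,0,0.0007],"delta_rot":[0,0,0],"hand":0.5},{"dp":[-0.0053,0,0.0022],"delta_rot":[0,0,0],"hand":0.5},{"dp":[-0.0053,0,0.0022],"delta_rot":[0,0,0],"hand":0.5},{"dp":[-0.0053,0,0.0022],"delta_rot":[0,0,0],"hand":0.5},{"dp":[0,0,0],"delta_rot":[0,0,0],"hand":0.5}]'
python3 - <<'E'
from h import *
for n in("side","top"): cv2.imwrite(f"pics/{n}10.png",get_image(n))
I=cv2.imread('pics/side10.png'); J=cv2.imread('pics/top10.png')
cv2.imwrite('pics/c10.png',np.hstack([cv2.resize(I[110:260,170:330],(427,400),interpolation=cv2.INTER_CUBIC),cv2.resize(J[150:290,150:280],(371,400))]))
E
```

```text
t: 15.7
ee_pos: [0.5013, 0.1393, 0.1474]
eef_rot: [0.342, 0.632, 0.592, -0.365]
contact_force: [0.1, 0.7, 0.4]
opening: 0.0216
```

View pics/c10.png

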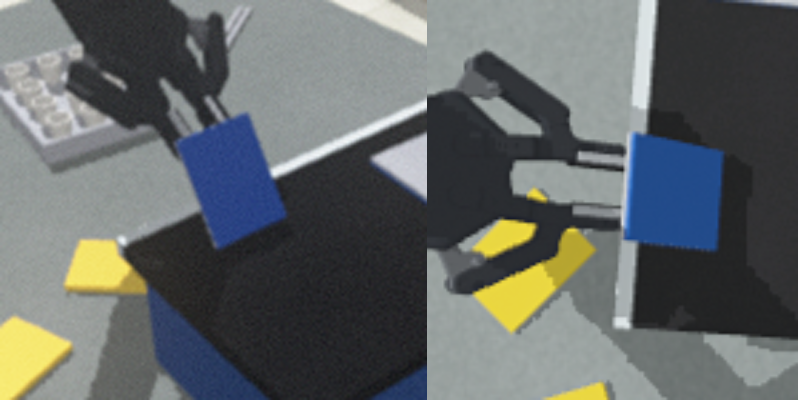

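It is at about 55–60° and pivoting cleanly. I'll carry it past upright.

```bash
python3 -m pendant '[{"dp":[-0.0045,0,0.0036],"delta_rot":[0,0,0],"hand":0.5},{"dp":[-0.0045,0,0.0036],"delta_rot":[0,0,0],"hand":0.5},{"dp":[-0.0045,0,0.0036],"delta_rot":[0,0,0],"hand":0.5},{"dp":[-0.0036,0,0.0045],"delta_rot":[0,0,0],"hand":0.5},{"dp":[-0.0036,0,0.0045],"delta_rot":[0,0,0],"hand":0.5},{"dp":[-0.0036,0,0.0045],"delta_rot":[0,0,0],"hand":0.5},{"dp":[-0.0021,0,0.0053],"delta_rot":[0,0,0],"hand":0.5},{"dp":[0,0,0],"delta_rot":[0,0,0],"hand":0.5}]'
python3 - <<'E'
from h import *
for n in("side","top"): cv2.imwrite(f"pics/{n}11.png",get_image(n))
I=cv2.imread('pics/side11.png'); J=cv2.imread('pics/top11.png')
cv2.imwrite('pics/c11.png',np.hstack([cv2.resize(I[110:260,170:330],(427,400),interpolation=cv2.INTER_CUBIC),cv2.resize(J[150:290,150:280],(371,400))]))
E
```

```text
t: 16.6
ee_pos: [0.4986, 0.1004, 0.1548]
eef_rot: [0.342, 0.632, 0.592, -0.365]
contact_force: [-0.2, 0.4, -0.4]
opening: 0.0214
```

View pics/c11.png

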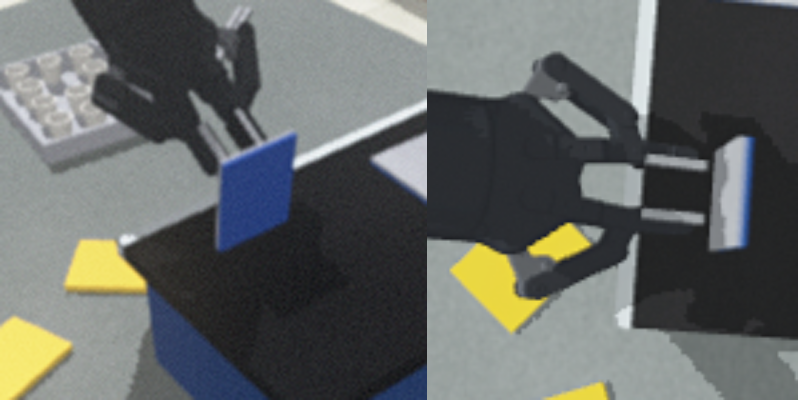

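The plate is about upright, leaning slightly inward, with the bare face visible from above at (735,190). A bit more push.

```bash
python3 -m pendant '[{"dp":[-0.0018,0,0.0037],"delta_rot":[0,0,0],"hand":0.5},{"dp":[-0.0018,0,0.0037],"delta_rot":[0,0,0],"hand":0.5},{"dp":[-0.0018,0,0.0037],"delta_rot":[0,0,0],"hand":0.5},{"dp":[-0.0018,0,0.0037],"delta_rot":[0,0,0],"hand":0.5},{"dp":[-0.0018,0,0.0037],"delta_rot":[0,0,0],"hand":0.5},{"dp":[-0.0018,0,0.0037],"delta_rot":[0,0,0],"hand":0.5},{"dp":[0,0,0],"delta_rot":[0,0,0],"hand":0.5},{"dp":[0,0,0],"delta_rot":[0,0,0],"hand":0.5},{"dp":[0,0,0],"delta_rot":[0,0,0],"hand":0.5}]'
python3 - <<'E'
from h import *
for n in("side","top"): cv2.imwrite(f"pics/{n}12.png",get_image(n))
I=cv2.imread('pics/side12.png'); J=cv2.imread('pics/top12.png')
cv2.imwrite('pics/c12.png',np.hstack([cv2.resize(I[110:260,170:330],(427,400),interpolation=cv2.INTER_CUBIC),cv2.resize(J[150:290,200:330],(371,400))]))
E
```

```text
t: 17.6
ee_pos: [0.4972, 0.0766, 0.1532]
eef_rot: [0.342, 0.632, 0.592, -0.365]
contact_force: [-0.5, -0.1, -0.4]
opening: 0.0217
```

View pics/c12.png

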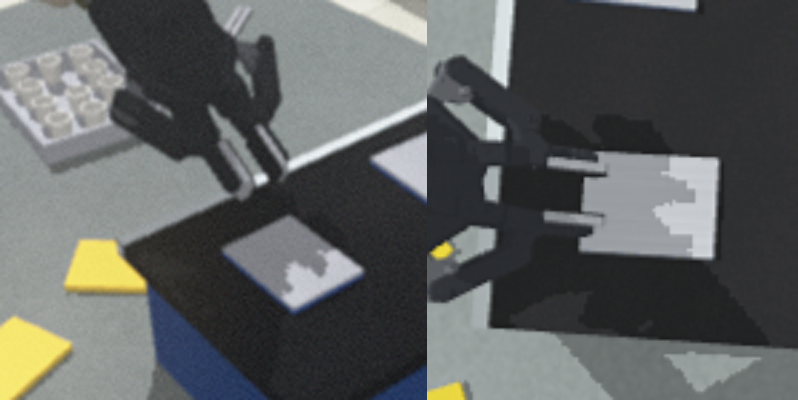

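The coupon has fallen over inward and lies flat with its bare face up, well on the riser. I'll back the tool off up and outward and check.

```bash
python3 -m pendant '[{"dp":[0,0,-0.015],"delta_rot":[0,0,0],"hand":0.5},{"dp":[0,0,-0.02],"delta_rot":[0,0,0],"hand":0.5},{"dp":[-0.01,0,-0.02],"delta_rot":[0,0,0],"hand":0.5},{"dp":[-0.01,0,-0.02],"delta_rot":[0,0,0],"hand":0.5},{"dp":[-0.01,0,-0.02],"delta_rot":[0,0,0],"hand":0.5},{"dp":[-0.01,0,-0.02],"delta_rot":[0,0,0],"hand":0.5},{"dp":[-0.01,0,-0.02],"delta_rot":[0,0,0],"hand":0.5},{"dp":[-0.01,0,-0.02],"delta_rot":[0,0,0],"hand":0.5},{"dp":[0,0,0],"delta_rot":[0,0,0],"hand":0.5},{"dp":[0,0,0],"delta_rot":[0,0,0],"hand":0.5}]'
python3 - <<'E'
from h import *
s=manip.observe();print(s['qpos'].round(2),abs(s['joint_velocities']).max())
for n,R_ in(('top',((195,260,235,320),(105,160,240,305))),('side',((170,245,225,320),(150,195,300,365)))):
    I=get_image(n); cv2.imwrite(f"pics/{n}13.png",I)
    for r in R_:
        m=cv2.inRange(I,(95,95,95),(255,255,255)); b=np.zeros_like(m); b[r[0]:r[1],r[2]:r[3]]=1
        c,a,q=quad(m*b); P=np.array([onz(n,p,.106) for p in q]); print(n,a,P[:,:2].round(4).tolist(), onz(n,c,.106).round(4)); print('  inside edge',(-(P[:,1]-(.1581-.0654*(P[:,0]-.4223)))).round(3),c)
        if n=='top': T=globals().setdefault('T',[]); T.append(c)
        else: S=globals().setdefault('S',[]); S.append(c)
for a,b in zip(S,T): print(tri(a,b))
cv2.imwrite('pics/b13.png',np.hstack([cv2.resize(cv2.imread(f'pics/{n}13.png'),(400,300)) for n in('side','top')]))
E
```

```text
t: 18.7
ee_pos: [0.5036, 0.1809, 0.2822]
eef_rot: [0.342, 0.631, 0.593, -0.365]
contact_force: [0.6, 0.3, -0.7]
opening: 0.0215
[ 0.48  0.66  1.16 -0.89  1.88  0.51] 0.03207697015890871
top 1581.0 [[0.5231, 0.0086], [0.4613, 0.0124], [0.4683, 0.0926], [0.5285, 0.0894]] [0.4952 0.0503 0.106 ]
  inside edge [0.143 0.143 0.063 0.062] (277.6929158760278, 221.219165085389)
top 1523.0 [[0.6747, 0.0146], [0.6141, 0.0219], [0.6217, 0.102], [0.6825, 0.0953]] [0.6481 0.0589 0.106 ]
  inside edge [0.127 0.124 0.043 0.046] (272.7163493105712, 134.0167432698621)
side 915.0 [[0.5239, 0.0053], [0.4616, 0.0084], [0.4672, 0.089], [0.5289, 0.0861]] [0.4935 0.0454 0.106 ]
  inside edge [0.146 0.147 0.066 0.065] (279.45154826958105, 207.89417122040072)
side 694.5 [[0.6758, 0.0133], [0.6121, 0.0176], [0.6191, 0.1005], [0.6818, 0.0941]] [0.6462 0.0545 0.106 ]
  inside edge [0.128 0.128 0.045 0.047] (332.60643148548115, 173.18454523638107)
(array([0.4962717 , 0.049858  , 0.10163802]), np.float64(0.0018104700086747165))
(array([0.64979953, 0.05848394, 0.10216738]), np.float64(0.0016294457174546985))
```

View pics/b13.png

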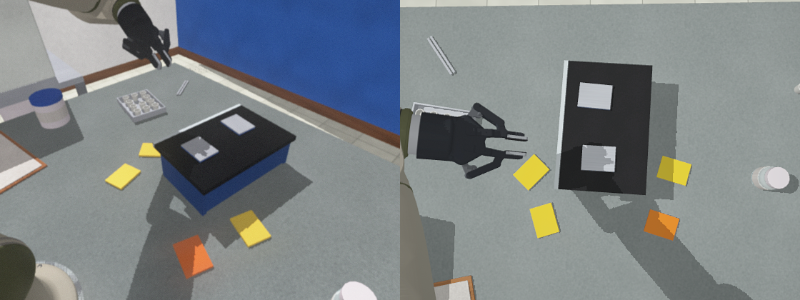

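Both coupons lie flat with bare steel up. The turned one is 62 to 143 mm in from the edge, the bystander has not moved, and the tool is clear.

```bash
python3 -c "
from plant import manip
print(manip.finish_job())"
```

```text
the job is handed in; nothing more can be done
None
```

The blue coupon is turned over. It now lies flat and wholly on the riser with its bare steel face up, and I handed the job in at about 19 s of the 48 s allowed.

- **Slide:** I pushed the coupon from behind with two fingers, in two strokes, because the first left only about 17 mm of overhang. It ended square to the edge. The two cameras put the final overhang at about 27–28 mm (side) and 30–31 mm (top), close to a third of its 80 mm length.
- **Turn:** I put the fingertips under the overhanging end and lifted it along an arc about its far edge. That edge slid only about 3 mm, and past upright the coupon fell over inward.
- **Last checks:** The coupon's edges are about 62 and 143 mm in from the front edge of the 220 mm deep top. Its centre, found from both cameras, stood at 0.102 m. That is about 4 mm under the 0.106 m expected from the text; the bystander coupon, and both coupons at the start, also read about 3–5 mm low.
- **Bystander and tool:** The bare coupon is where it was, to within 1 mm at its centre. The tool was well clear when I handed in. Every force reading I saw, taken at the end of each move, stayed under about 1.5 N.

No check failed.

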